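# Repack the lead repair caddy

## Robot

A 7-joint arm with a two-finger parallel gripper is mounted at the origin on a cart in front of the work surface, level with it; the furniture and walls round the work are solid. World frame = base frame: x ahead of the robot, y to its left, z up, the work surface at z = 0. Lengths are in m, angles in rad, forces in N, time in s.
With the tool pointing down it reaches from about 0.35 to 0.9 m from the base axis. Payload 7.2 kg.
Tool frame: the origin (TCP) lies at the centre of the arm's flange, where the gripper is bolted on; the fingertips stand 173 mm ahead of it and the grasp point (between the pads) lies 155 mm ahead of it (arm.tcp_to_tips is the z of the fingertips in the tool frame, in m); z points along the fingers, y is the direction in which the jaws open and shut (so a half turn about z gives the same grasp; the last joint's range is limited). The gripper opens to 85 mm and grips with 20 to 120 N. Pads are 22 mm wide; open, the fingers measure 114 mm over their backs; the gripper's body (76 mm by 85 mm) begins 54 mm behind the grasp point. The pads swing forward as they close: fully open they stand 13 mm farther back than shut.
Start: joints at [1.091, 0.411, -0.013, 1.596, 0.006, 1.134, -0.082], TCP at [0.25, -0.573, 0.405] pointing down, gripper open.
Joint ranges: [-2.95, 2.95], [-0.29, 1.99], [-1.47, 1.44], [0.14, 2.54], [-1.03, 4.17], [0.13, 1.85], [-2.86, 2.86]. Speed limits (rad/s): [2.39, 2.39, 3.01, 3.01, 3.14, 3.14, 3.14].

## Interface

Orientations are given as a 3x3 rotation matrix whose columns are the frame's x, y, z axes.
In Python, from cell import arm, optics gives the robot as it stands.
- The arm moves only by the tool carry_out, never from a script. Its argument "deltas" is a list of rows, each a list of 7 numbers: the shift along the tool's x, y, z in cm, then the turn, a rotation vector about the tool's x, y, z in rad, then the finger opening in cm, from 0 to 8.54. In form: [[tx, ty, tz, ax, ay, az, gripper], ...]. A call has 1 to 20 rows; each row is the pose to reach, as a shift and turn from the pose measured when the call began, along the tool's axes at that moment; what a row does not reach only later rows make up. A row lasts 1/12 s, in which the tool goes at most 41.7 mm and 7.16 degrees, less where a joint would pass 70% of its speed; a pose out of reach is approached as far as the arm can. A call with a gripper value outside its range is refused whole. The fingers move at their own pace and stop on an object; "grip_force" is the grip in N (left out, the last holds). Time passes only in rows, so rows that repeat a pose let the fingers close. It gives the time, the measured TCP pose, the force and the opening at its end, in the units of the state.
- arm.observe(): the state, without advancing time (a new reading comes with each control period).
- optics.get_image(name): name is "scene" or "top" or "wrist"; returns a dict with "frame" (384x512x3 uint8, blue, green, red), "fx", "fy", "cx", "cy" (pixels), "dist" ([k1, k2, p1, p2, k3] as OpenCV has them; the pictures are not rectified), "position" and "rotation" of the camera in the world. Camera axes: x right, y up, looking along -z (the intrinsics and any distortion apply to the point x, -y, -z); pixel columns grow to the right and rows downward; lengths in m; the calibration is good to about 2 mm. A picture is of the moment at which its call begins. There is no depth.
- arm.hand_in(): hands the job in, once; it reports no verdict.
The state is a dict: "time": time; "joint_positions": joint angles; "joint_vel": joint speeds; "joint_torque": joint torques, N m; "tool_pos": TCP position; "ee_rot": TCP orientation; "wrist_force": force on the tool from outside, world axes, zero at the start; "ft_torque": the same for the moment, N m; "opening": opening from 0.0 (shut) to 1.0 (fully open).
Only numpy, scipy, OpenCV 4.12 (cv2) and the standard library are available. Lean on these libraries where they do the work, as an engineer would, in place of code of your own. Each camera call takes 0.05 s, during which the arm holds its last target.

## Task

Put the lead repair parts scattered on the table back into the wooden caddy, each in its own holder: the wire bobbin upright in the round pocket, the black terminal cap upright in the square pocket, the crocodile clip lying in the plain straight slot, and the black banana plug lying lengthwise in the cross-shaped pocket. Leave the similar pen cartridge and the brass slotted weight of the bobbin's width where they lie.

Things in the scene. Friction and masses are not known exactly. Their poses are not given: they have to be found in the camera images.
- bobbin: Small bobbin of copper wire with two black round flanges, standing upright: 31 mm across, 24 mm high; grip it across the flanges, at any yaw. Origin: centre of its underside, z up. Goes into insert_round.
- cap_nut: Black domed terminal cap, round, standing on its wider rim: 24 mm across, 17 mm high; any yaw. Origin: centre of its underside, z up. Goes into insert_square.
- croc_clip: Crocodile clip, 11 x 62 x 11 mm: bright metal jaws, black grip. Origin: centre of its underside; it lies along its own y, level. Its black grip, a 12 mm wide and 10 mm high block, reaches from y = -31 to -1 mm, the narrower jaws (6 to 8 mm wide) from there to y = +31 mm. Goes into insert_slot.
- plug_black_0: Black banana plug, 11 x 52 x 11 mm, with a thin bare brass pin. Origin: centre of its underside; it lies along its own y, level. Its body, 11 mm wide and high, reaches from y = -26 to +8 mm, the 4 mm thick pin from there to y = +26 mm. Goes into insert_cross.
- pen_cart_0: Look-alike that stays where it is: recorder pen cartridge, a pale rod with a cap and no metal pin or jaws, 10 x 51 x 10 mm. Origin: centre of its underside; it lies along its own y, level. 
- weight_0: Look-alike that stays where it is: flat round brass weight with a radial slot, 33 mm across, 10 mm high. Origin: centre of its underside. (A smaller such weight, 27 x 8 mm, and an eraser, 20 x 42 x 12 mm, lie unlisted among the things as bystanders.)
- insert_round: Holder for the bobbin. Fixed grey block 66 x 100 x 10 mm (x, y, z), white pocket floor, pocket 5 mm deep in the middle of its top. Origin: centre of its underside (z = 0.003); pocket floor 5 mm, top 10 mm above it. One of four in a 2 x 2 wooden caddy (146 x 214 mm, rim 15 mm high), in any corner. Pocket: round, 53 mm across.
- insert_square: Holder for the terminal cap. Fixed grey block 66 x 100 x 10 mm (x, y, z), white pocket floor, pocket 5 mm deep in the middle of its top. Origin: centre of its underside (z = 0.003); pocket floor 5 mm, top 10 mm above it. One of four in a 2 x 2 wooden caddy (146 x 214 mm, rim 15 mm high), in any corner. Pocket: square, 50 x 50 mm.
- insert_slot: Holder for the crocodile clip. Fixed grey block 66 x 100 x 10 mm (x, y, z), white pocket floor, pocket 5 mm deep in the middle of its top. Origin: centre of its underside (z = 0.003); pocket floor 5 mm, top 10 mm above it. One of four in a 2 x 2 wooden caddy (146 x 214 mm, rim 15 mm high), in any corner. Pocket: a plain straight slot, 34 mm along x, 86 mm along y.
- insert_cross: Holder for the banana plug. Fixed grey block 66 x 100 x 10 mm (x, y, z), white pocket floor, pocket 5 mm deep in the middle of its top. Origin: centre of its underside (z = 0.003); pocket floor 5 mm, top 10 mm above it. One of four in a 2 x 2 wooden caddy (146 x 214 mm, rim 15 mm high), in any corner. Pocket: cross-shaped: 34 mm (x) by 86 mm (y), 54 mm wide over the middle 30 mm.

How it is judged:
By the outcome, as a careful person would: the job done as asked, in the order asked, and still so for the second after the job is handed in, with the robot touching nothing.
It also fails if it takes over 96 s, if anything falls off the work surface, if the arm or the gripper's body presses on something with over 40 N, if the wrist force passes 120 N, or if a joint passes its speed limit or range.

## Working session

There is one attempt and no reset: what is moved stays moved. The work goes in short steps, Python scripts to look and compute and a tool call to move; the robot and the scene stay as the last step left them, time stands still between calls to the robot, and variables do not carry over. Pictures are saved under pics/ and viewed, and the job is handed in when it is done.

Besides the shell and the picture viewer there is one more tool, called after "Emit:" as name(argument=value, ...), one argument or row to a line, values as JSON. carry_out: Moves the arm, as the interface text tells. Its arguments: {"type":"object","properties":{"deltas":{"type":"array"},"grip_force":{"type":"number"}},"required":["deltas"]}

```bash
ls; mkdir -p pics; python3 - <<'E'
from cell import arm, optics
import cv2, numpy as np
s=arm.observe()
for k,v in s.items(): print(k,np.round(v,3).tolist())
for n in ["scene","top","wrist"]:
    d=optics.get_image(n)
    cv2.imwrite(f"pics/{n}0.png",d["frame"])
    print(n,{k:np.round(v,4).tolist() for k,v in d.items() if k!="frame"})
E
```

```text
pics
time 0.0
joint_positions [1.091, 0.412, -0.013, 1.597, 0.006, 1.134, -0.082]
joint_vel [0.001, -0.0, -0.0, -0.0, 0.002, 0.001, -0.0]
joint_torque [0.001, -60.063, 0.682, -29.941, 0.014, 0.011, 0.0]
tool_pos [0.25, -0.573, 0.404]
ee_rot [[0.916, 0.4, -0.001], [0.4, -0.916, 0.001], [-0.0, -0.002, -1.0]]
wrist_force [-0.376, 0.045, -0.183]
ft_torque [0.026, 0.036, -0.008]
opening 0.999
scene {'fx': 449.5038, 'fy': 449.5038, 'cx': 246.9753, 'cy': 187.78, 'dist': [-0.1195, 0.0, 0.0, 0.0, 0.0], 'position': [0.0962, 0.9003, 0.6933], 'rotation': [[-0.8782, 0.2706, -0.3945], [-0.4783, -0.5106, 0.7145], [-0.008, 0.8162, 0.5778]]}
top {'fx': 419.7612, 'fy': 419.7612, 'cx': 253.9813, 'cy': 190.6219, 'dist': [-0.0676, 0.0, 0.0, 0.0, 0.0], 'position': [0.4017, 0.0779, 0.9113], 'rotation': [[-0.0127, 0.9921, -0.1246], [-0.9999, -0.0121, 0.005], [0.0034, 0.1246, 0.9922]]}
wrist {'fx': 319.6847, 'fy': 319.6847, 'cx': 258.2048, 'cy': 190.542, 'dist': [0.0148, 0.0, 0.0, 0.0, 0.0], 'position': [0.3132, -0.5456, 0.3727], 'rotation': [[0.401, 0.882, 0.2476], [-0.9161, 0.3865, 0.1068], [-0.0015, -0.2697, 0.9629]]}
```

View pics/top0.png

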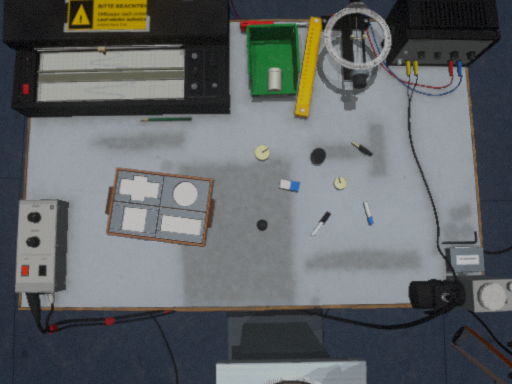

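View pics/scene0.png

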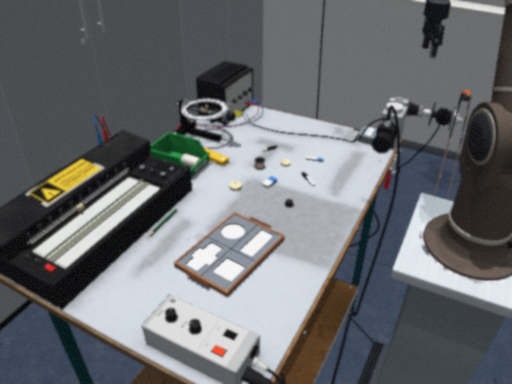

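View pics/wrist0.png

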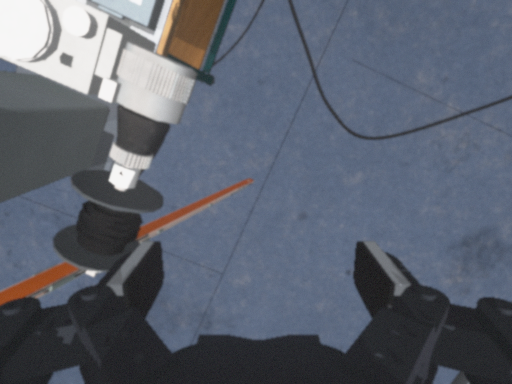

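```bash
cat > h.py <<'E'
from cell import arm, optics
import cv2, numpy as np
def K(d): return np.array([[d["fx"],0,d["cx"]],[0,d["fy"],d["cy"]],[0,0,1.]])
def ray(d,px,z):
    p=cv2.undistortPoints(np.array(px,float).reshape(-1,1,2),K(d),np.array(d["dist"],float)).reshape(-1,2)
    v=np.c_[p[:,0],-p[:,1],-np.ones(len(p))]@np.array(d["rotation"]).T
    o=np.array(d["position"]); return o+v*((z-o[2])/v[:,2])[:,None]
def proj(d,P):
    P=np.atleast_2d(P); c=(P-np.array(d["position"]))@np.array(d["rotation"])
    c=c*[1,-1,-1]
    q,_=cv2.projectPoints(c.reshape(-1,1,3),np.zeros(3),np.zeros(3),K(d),np.array(d["dist"],float)); return q.reshape(-1,2)
E
python3 - <<'E'
import cv2
a=cv2.imread("pics/top0.png")
cv2.imwrite("pics/topA.png",cv2.resize(a[130:260,240:390],None,fx=5,fy=4.6,interpolation=cv2.INTER_CUBIC)[:600])
cv2.imwrite("pics/topB.png",cv2.resize(a[155:255,95:225],None,fx=6,fy=6,interpolation=cv2.INTER_CUBIC))
E
```

```text
(no output)
```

View pics/topA.png

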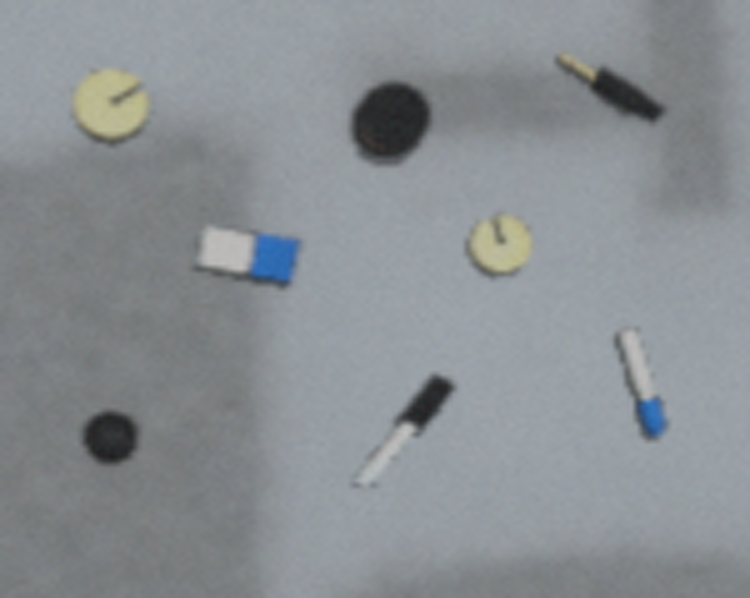

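View pics/topB.png

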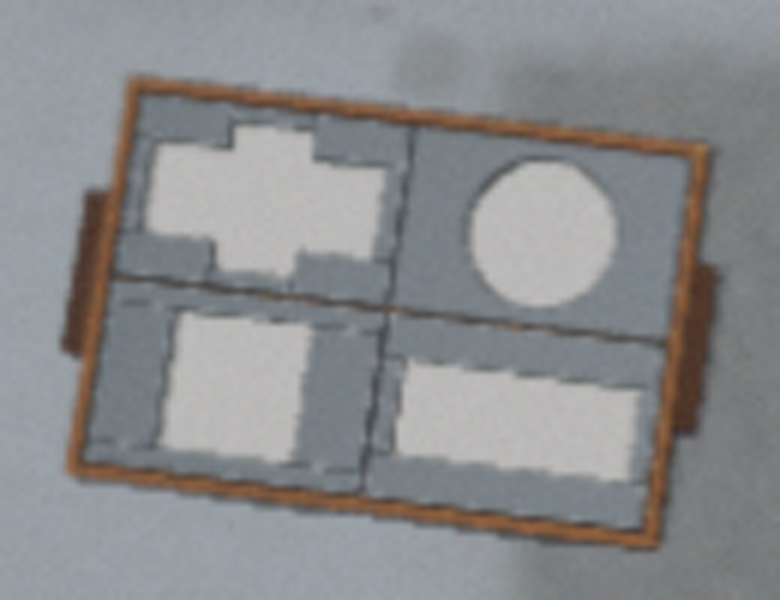

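```bash
cat > m.py <<'E'
from h import *
import sys
d=optics.get_image("top"); f=d["frame"]; print(arm.observe()["time"])
hsv=cv2.cvtColor(f,cv2.COLOR_BGR2HSV)
def blobs(mask,box,z,amin):
    m=np.zeros(mask.shape,np.uint8); x0,y0,x1,y1=box; m[y0:y1,x0:x1]=mask[y0:y1,x0:x1]
    n,l,st,c=cv2.connectedComponentsWithStats(m.astype(np.uint8))
    for i in range(1,n):
        if st[i,4]<amin: continue
        ys,xs=np.nonzero(l==i); P=ray(d,np.c_[xs,ys],z)[:,:2]; ce=P.mean(0)
        w,V=np.linalg.eigh(np.cov((P-ce).T)); a=V[:,1]; t=(P-ce)@V
        lo,hi=t.min(0),t.max(0); mid=ce+V@((lo+hi)/2)
        print("px",np.round(c[i],1),"A",st[i,4],"centroid",np.round(ce,4),"mid",np.round(mid,4),"axis deg",round(float(np.degrees(np.arctan2(a[1],a[0]))),1),"ext",np.round(hi-lo,4))
v=hsv[...,2]; s=hsv[...,1]
print("dark"); blobs(v<85,(245,130,385,245),0.008,15)
print("white"); blobs((v>180)&(s<45),(100,160,225,250),0.008,60)
print("white obj"); blobs((v>195)&(s<45),(245,130,385,245),0.006,10)
print("yellow"); blobs((s>60)&(hsv[...,0]>15)&(hsv[...,0]<40),(245,130,385,245),0.006,4)
print("blue"); blobs((s>120)&(hsv[...,0]>95)&(hsv[...,0]<130),(245,130,385,245),0.006,10)
print("wood"); blobs((s>90)&(hsv[...,0]<25),(100,160,225,250),0.012,50)
E
python3 m.py
```

```text
0.2
dark
px [364.4 150.6] A 80 centroid [ 0.6013 -0.1718] mid [ 0.6005 -0.1724] axis deg 56.8 ext [0.0136 0.0328]
px [317.7 155.8] A 189 centroid [ 0.5906 -0.0677] mid [ 0.5901 -0.0672] axis deg 147.4 ext [0.0297 0.0375]
px [325.  217.1] A 52 centroid [ 0.4558 -0.0791] mid [ 0.456  -0.0794] axis deg 142.3 ext [0.0099 0.024 ]
px [261.6 224.7] A 93 centroid [0.4412 0.058 ] mid [0.4415 0.058 ] axis deg -171.7 ext [0.0205 0.024 ]
white
px [138.6 188.1] A 586 centroid [0.5238 0.3248] mid [0.5238 0.3246] axis deg 81.7 ext [0.0489 0.0804]
px [185.  193.7] A 385 centroid [0.5102 0.2231] mid [0.5103 0.2231] axis deg -172.4 ext [0.0482 0.0483]
px [134. 219.] A 431 centroid [0.4565 0.3335] mid [0.4566 0.3335] axis deg 119.5 ext [0.0594 0.0601]
px [180.4 225. ] A 515 centroid [0.4425 0.2327] mid [0.4427 0.2324] axis deg 81.9 ext [0.0315 0.0811]
white obj
yellow
px [265.2 148. ] A 6 centroid [0.6097 0.0475] mid [0.6096 0.0477] axis deg 143.2 ext [0.0031 0.0063]
px [267.5 151.5] A 4 centroid [0.6018 0.0425] mid [0.6018 0.0425] axis deg 171.6 ext [0.0025 0.0025]
px [343.5 180. ] A 4 centroid [ 0.5364 -0.1229] mid [ 0.5364 -0.1229] axis deg -150.4 ext [0.0019 0.0049]
blue
px [294.3 185.8] A 72 centroid [ 0.525  -0.0146] mid [ 0.5246 -0.0145] axis deg 164.6 ext [0.0169 0.021 ]
px [369.9 220.1] A 27 centroid [ 0.4478 -0.1773] mid [ 0.4471 -0.1774] axis deg -174.0 ext [0.0084 0.0153]
wood
px [163.8 208.1] A 785 centroid [0.4795 0.2685] mid [0.4832 0.2772] axis deg 82.7 ext [0.146  0.2285]
```

```bash
cat > g.py <<'E'
from h import *
from scipy.spatial.transform import Rotation as R
def delta(x,y,z,psi):
    s=arm.observe(); p=np.array(s["tool_pos"]); M=np.array(s["ee_rot"]); a=np.radians(psi)
    T=np.array([[np.cos(a),np.sin(a),0],[np.sin(a),-np.cos(a),0],[0,0,-1]])
    print("t cm",np.round(M.T@(np.array([x,y,z])-p)*100,2),"rv",np.round(R.from_matrix(M.T@T).as_rotvec(),3),"now",np.round(p,4),"psi",round(float(np.degrees(np.arctan2(M[1,0],M[0,0]))),1),"t",s["time"],"F",np.round(s["wrist_force"],1),"op",round(s["opening"],3))
if __name__=="__main__":
    import sys
    delta(*map(float,sys.argv[1:5]))
E
python3 g.py 0.5905 -0.0675 0.40 172
```

```text
t cm [ 51.41 -32.67   0.44] rv [-0.00e+00 -1.00e-03 -2.59e+00] now [ 0.2501 -0.5726  0.4041] psi 23.6 t 0.2 F [-0.1 -0.1  0.2] op 1.001
```

Emit:
carry_out(
  deltas=[
    [51.4,-32.7,0.4,0,0,-2.59,5],
    [51.4,-32.7,0.4,0,0,-2.59,5],
    [51.4,-32.7,0.4,0,0,-2.59,5],
    [51.4,-32.7,0.4,0,0,-2.59,5],
    [51.4,-32.7,0.4,0,0,-2.59,5],
    [51.4,-32.7,0.4,0,0,-2.59,5],
    [51.4,-32.7,0.4,0,0,-2.59,5],
    [51.4,-32.7,0.4,0,0,-2.59,5],
    [51.4,-32.7,0.4,0,0,-2.59,5],
    [51.4,-32.7,0.4,0,0,-2.59,5],
    [51.4,-32.7,0.4,0,0,-2.59,5],
    [51.4,-32.7,0.4,0,0,-2.59,5],
    [51.4,-32.7,0.4,0,0,-2.59,5],
    [51.4,-32.7,0.4,0,0,-2.59,5],
    [51.4,-32.7,0.4,0,0,-2.59,5],
    [51.4,-32.7,0.4,0,0,-2.59,5],
    [51.4,-32.7,0.4,0,0,-2.59,5],
    [51.4,-32.7,0.4,0,0,-2.59,5],
    [51.4,-32.7,0.4,0,0,-2.59,5],
    [51.4,-32.7,0.4,0,0,-2.59,5],
  ],
  grip_force=30,
)

```text
time: 1.87
tool_pos: [0.5902, -0.0672, 0.4002]
ee_rot: [[-0.975, 0.222, -0.001], [0.222, 0.975, 0.001], [0.001, 0.001, -1.0]]
wrist_force: [-0.4, -0.2, 0.1]
opening: 0.588
```

```bash
python3 g.py 0.5905 -0.0675 0.33 172
```

```text
t cm [-0.04 -0.03  7.02] rv [ 0.001 -0.001 -0.084] now [ 0.5902 -0.0672  0.4002] psi 167.2 t 1.8667 F [-0.4 -0.2  0.1] op 0.588
```

Emit:
carry_out(
  deltas=[
    [0,0,4,0,0,-0.08,5],
    [0,0,7,0,0,-0.08,5],
    [0,0,7,0,0,-0.08,5],
    [0,0,7,0,0,-0.08,5],
  ],
)

```text
time: 2.2
tool_pos: [0.5897, -0.0674, 0.3292]
ee_rot: [[-0.99, 0.144, -0.004], [0.144, 0.99, 0.002], [0.004, 0.001, -1.0]]
wrist_force: [0.6, 0.1, 0.4]
opening: 0.585
```

```bash
cat > w.py <<'E'
from h import *
import sys
d=optics.get_image("wrist"); f=d["frame"].copy()
s=arm.observe(); p=np.array(s["tool_pos"]); M=np.array(s["ee_rot"])
cv2.imwrite("pics/%s_raw.png"%sys.argv[1],f)
np.save("pics/%s.npy"%sys.argv[1],d,allow_pickle=True)
# mark tool axis at heights given
for z in map(float,sys.argv[2:]):
    t=(p[2]-z)/-M[2,2]; P=p+M[:,2]*t
    q=proj(d,P)[0]; print(z,q.round(1)); cv2.drawMarker(f,(int(round(q[0])),int(round(q[1]))),(0,0,255),cv2.MARKER_CROSS,12,1)
cv2.imwrite("pics/%s.png"%sys.argv[1],f)
E
python3 w.py w1 0.024 0.0; python3 g.py 0.5905 -0.0675 0.176 172
```

```text
0.024 [259.  182.5]
0.0 [259.  176.5]
t cm [-0.03 -0.06 15.49] rv [ 0.001 -0.001 -0.004] now [ 0.5905 -0.0671  0.3309] psi 171.7 t 2.25 F [0.9 0.2 0.2] op 0.584
```

View pics/w1.png

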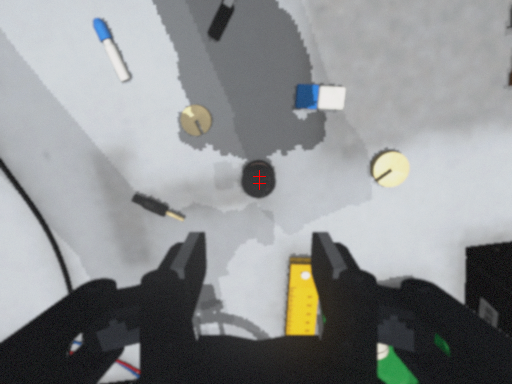

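The bobbin's top sits at about (259,179), under the tool-axis marks. I'm descending and gripping.

Emit:
carry_out(
  deltas=[
    [0,0,4,0,0,0,5],
    [0,0,8,0,0,0,5],
    [0,0,11.5,0,0,0,5],
    [0,0,14,0,0,0,5],
    [0,0,15.4,0,0,0,5],
    [0,0,15.4,0,0,0,5],
    [0,0,15.4,0,0,0,5],
    [0,0,15.4,0,0,0,0],
    [0,0,15.4,0,0,0,0],
    [0,0,15.4,0,0,0,0],
    [0,0,15.4,0,0,0,0],
    [0,0,15.4,0,0,0,0],
    [0,0,15.4,0,0,0,0],
    [0,0,15.4,0,0,0,0],
  ],
  grip_force=30,
)

```text
time: 3.42
tool_pos: [0.5914, -0.0668, 0.1796]
ee_rot: [[-0.99, 0.144, 0.003], [0.144, 0.99, 0.001], [-0.003, 0.001, -1.0]]
wrist_force: [-0.7, -0.3, 7.1]
opening: 0.313
```

```bash
python3 g.py 0.51 0.223 0.176 172;python3 g.py 0.59 -0.0675 0.27 172
```

```text
t cm [12.23 27.51  0.35] rv [ 0.001  0.003 -0.005] now [ 0.5914 -0.0668  0.1796] psi 171.7 t 3.4167 F [-0.7 -0.3  7.1] op 0.313
t cm [ 0.11 -0.08 -9.04] rv [ 0.001  0.003 -0.005] now [ 0.5914 -0.0668  0.1796] psi 171.7 t 3.4167 F [-0.7 -0.3  7.1] op 0.313
```

```bash
python3 w.py w2 0.024 0.0; python3 -c "
from h import *
d=optics.get_image('scene');f=d['frame'];q=proj(d,[0.59,-0.0675,0.03])[0].astype(int);print(q)
cv2.imwrite('pics/s2.png',cv2.resize(f[q[1]-50:q[1]+30,q[0]-60:q[0]+60],None,fx=6,fy=6,interpolation=cv2.INTER_CUBIC))"
```

```text
0.024 [258.6 263.5]
0.0 [258.5 240.2]
[259 157]
```

View pics/w2.png

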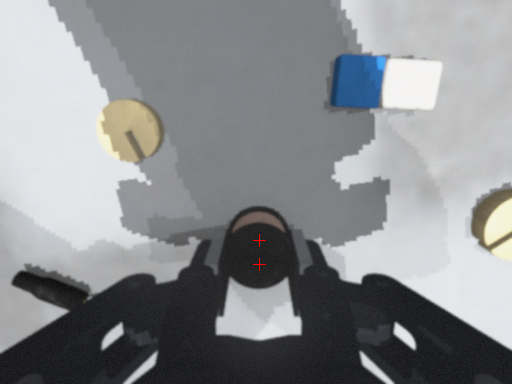

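View pics/s2.png

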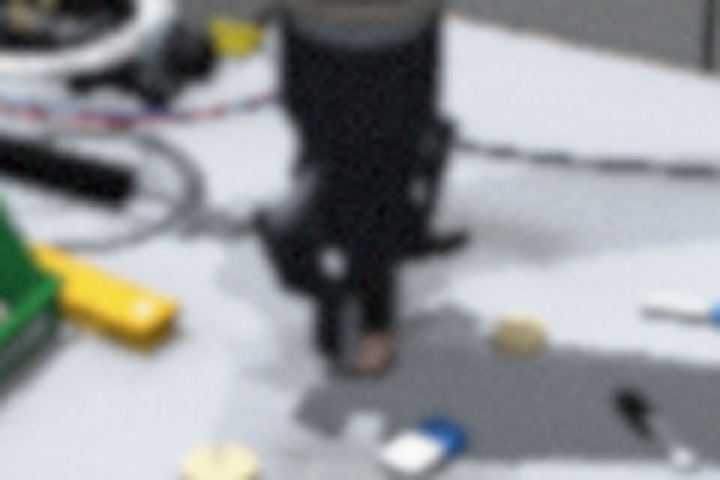

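Emit:
carry_out(
  deltas=[
    [0,0,-2,0,0,0,0],
    [0,0,-5,0,0,0,0],
    [0,0,-9,0,0,0,0],
    [0,0,-9,0,0,0,0],
    [0,0,-9,0,0,0,0],
  ],
)

```text
time: 3.93
tool_pos: [0.5923, -0.0668, 0.2735]
ee_rot: [[-0.989, 0.144, 0.01], [0.144, 0.99, -0.001], [-0.01, 0.001, -1.0]]
wrist_force: [1.0, -0.1, -0.8]
opening: 0.314
```

```bash
python3 w.py w3 0.1 ; python3 -c "
from h import *
d=optics.get_image('scene');f=d['frame'];q=proj(d,[0.59,-0.0675,0.12])[0].astype(int);print(q)
cv2.imwrite('pics/s3.png',cv2.resize(f[q[1]-40:q[1]+40,q[0]-60:q[0]+60],None,fx=6,fy=6,interpolation=cv2.INTER_CUBIC))"; python3 g.py 0.51 0.223 0.27 172
```

```text
0.1 [257.6 243. ]
[259 128]
t cm [ 1.220e+01  2.754e+01 -1.000e-02] rv [ 0.     0.004 -0.005] now [ 0.591  -0.0672  0.2702] psi 171.7 t 4.0333 F [-1.1 -0.1 -0.4] op 0.311
```

View pics/w3.png

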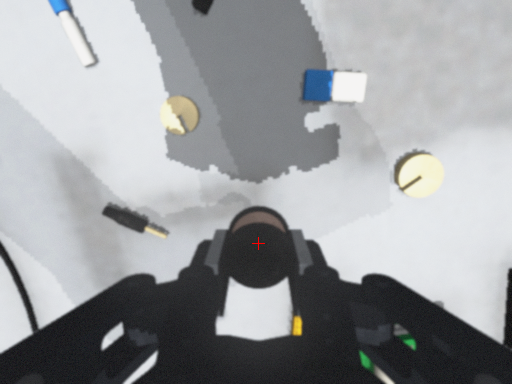

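View pics/s3.png

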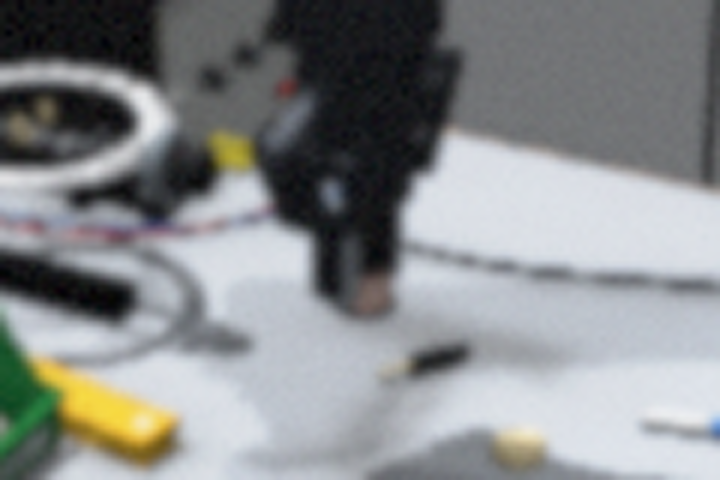

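Emit:
carry_out(
  deltas=[
    [3,6.9,0,0,0,0,0],
    [6,13.8,0,0,0,0,0],
    [9,20.5,0,0,0,0,0],
    [11,25,0,0,0,0,0],
    [12.2,27.5,0,0,0,0,0],
    [12.2,27.5,0,0,0,0,0],
    [12.2,27.5,0,0,0,0,0],
    [12.2,27.5,0,0,0,0,0],
  ],
)

```text
time: 4.7
tool_pos: [0.5064, 0.2299, 0.2698]
ee_rot: [[-0.991, 0.136, 0.002], [0.136, 0.991, 0.004], [-0.002, 0.005, -1.0]]
wrist_force: [-0.5, 0.3, 0.9]
opening: 0.312
```

```bash
python3 w.py w4 0.008 0.1; python3 g.py 0.51 0.223 0.189 172
```

```text
0.008 [256.9 195.4]
0.1 [256.3 250.3]
t cm [-0.37 -0.57  8.06] rv [0.004 0.002 0.004] now [0.5069 0.2289 0.2696] psi 172.2 t 4.75 F [-0.2  1.  -0.4] op 0.307
```

View pics/w4.png

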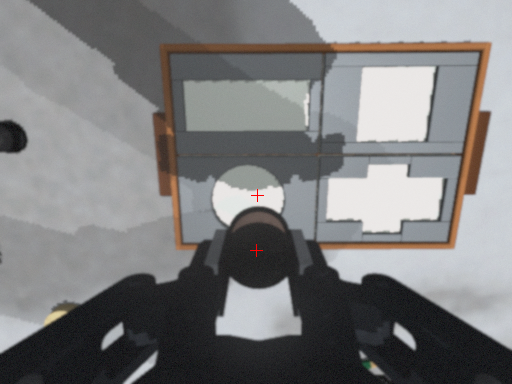

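Emit:
carry_out(
  deltas=[
    [-0.4,-0.6,2,0,0,0,0],
    [-0.4,-0.6,4.5,0,0,0,0],
    [-0.4,-0.6,6.5,0,0,0,0],
    [-0.4,-0.6,7.5,0,0,0,0],
    [-0.4,-0.6,8,0,0,0,0],
    [-0.4,-0.6,8,0,0,0,0],
    [-0.4,-0.6,8,0,0,0,0],
  ],
)

```text
time: 5.33
tool_pos: [0.5105, 0.2226, 0.1897]
ee_rot: [[-0.991, 0.136, 0.002], [0.136, 0.991, 0.003], [-0.002, 0.004, -1.0]]
wrist_force: [0.1, 0.5, -0.5]
opening: 0.312
```

```bash
python3 g.py 0.51 0.223 0.187 172
```

```text
t cm [0.05 0.03 0.27] rv [0.004 0.002 0.004] now [0.5105 0.2226 0.1897] psi 172.2 t 5.3333 F [ 0.1  0.5 -0.5] op 0.312
```

Now lower until the bobbin touches, in small steps.

Emit:
carry_out(
  deltas=[
    [0,0,0.1,0,0,0,0],
    [0,0,0.2,0,0,0,0],
    [0,0,0.2,0,0,0,0],
    [0,0,0.2,0,0,0,0],
  ],
)

```text
time: 5.67
tool_pos: [0.5106, 0.2225, 0.188]
ee_rot: [[-0.991, 0.136, 0.003], [0.136, 0.991, 0.003], [-0.002, 0.004, -1.0]]
wrist_force: [-0.4, 1.0, -0.7]
opening: 0.316
```

Emit:
carry_out(
  deltas=[
    [0,0,0.05,0,0,0,0],
    [0,0,0,0,0,0,4.5],
    [0,0,0,0,0,0,4.5],
    [0,0,0,0,0,0,4.5],
    [0,0,0,0,0,0,4.5],
    [0,0,0,0,0,0,4.5],
    [0,0,-2,0,0,0,4.5],
    [0,0,-6,0,0,0,4.5],
    [0,0,-10,0,0,0,4.5],
    [0,0,-14,0,0,0,4.5],
    [0,0,-14,0,0,0,4.5],
  ],
)

```text
time: 6.58
tool_pos: [0.5116, 0.224, 0.3354]
ee_rot: [[-0.991, 0.135, 0.013], [0.135, 0.991, 0.008], [-0.011, 0.009, -1.0]]
wrist_force: [1.1, 0.5, 0.7]
opening: 0.526
```

```bash
python3 w.py w5 0.008; python3 m.py | sed -n 1,8p;  python3 g.py 0.4412 0.058 0.33 172
```

```text
0.008 [256.7 173.9]
6.6833
dark
px [364.4 150.4] A 57 centroid [ 0.6017 -0.1716] mid [ 0.6013 -0.1725] axis deg 56.7 ext [0.0097 0.0313]
px [276.5 220.5] A 1727 centroid [0.45   0.0258] mid [0.4404 0.0265] axis deg 52.9 ext [0.0631 0.2134]
px [325.2 216.8] A 44 centroid [ 0.4563 -0.0796] mid [ 0.4563 -0.0797] axis deg 141.7 ext [0.009  0.0231]
white
px [112.4 236.8] A 650 centroid [0.4187 0.3799] mid [0.419  0.3873] axis deg -136.7 ext [0.0638 0.1265]
white obj
t cm [  4.63 -17.21  -0.13] rv [0.005 0.006 0.003] now [0.5106 0.2222 0.3298] psi 172.2 t 6.6833 F [ 1.3 -0.1  0. ] op 0.529
```

View pics/w5.png

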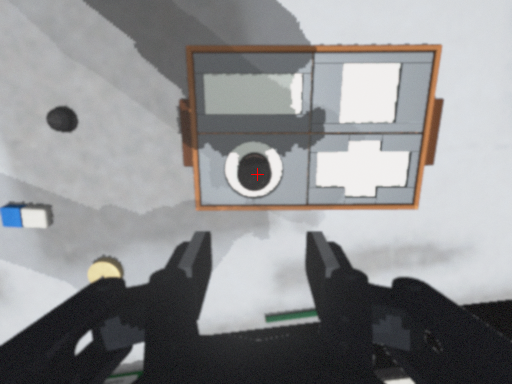

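The bobbin stands in the round pocket at about (254,171), ring (225–282, 142–197). Next is the cap.

Emit:
carry_out(
  deltas=[
    [1.2,-4,0,0,0,0,4],
    [2.3,-8,0,0,0,0,4],
    [3.4,-12,0,0,0,0,4],
    [4.3,-15.5,0,0,0,0,4],
    [4.6,-17.2,0,0,0,0,4],
    [4.6,-17.2,0,0,0,0,4],
    [4.6,-17.2,0,0,0,0,4],
    [4.6,-17.2,0,0,0,0,4],
  ],
)

```text
time: 7.35
tool_pos: [0.4416, 0.0585, 0.3282]
ee_rot: [[-0.991, 0.136, 0.006], [0.136, 0.991, 0.005], [-0.005, 0.006, -1.0]]
wrist_force: [-0.0, 0.2, 0.4]
opening: 0.468
```

```bash
python3 w.py w6 0.017 0; python3 g.py 0.4412 0.058 0.178 172
```

```text
0.017 [259.  179.2]
0.0 [259. 175.]
t cm [ 0.12 -0.19 15.03] rv [0.006 0.005 0.004] now [0.4417 0.059  0.3284] psi 172.2 t 7.4 F [-0.7 -0.5  0.4] op 0.468
```

View pics/w6.png

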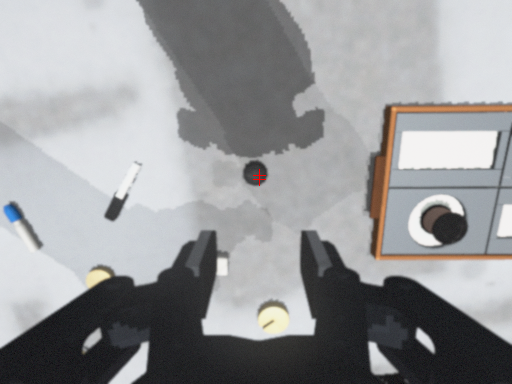

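```bash
python3 - <<'E'
from h import *
d=np.load("pics/w6.npy",allow_pickle=True).item(); g=cv2.cvtColor(d["frame"],cv2.COLOR_BGR2GRAY)
m=(g[150:195,235:280]<65).astype(np.uint8); n,l,st,c=cv2.connectedComponentsWithStats(m)
for i in range(1,n):
    if st[i,4]>30: print(st[i],c[i]+[235,150],[ray(d,[c[i]+[235,150]],z).round(4) for z in (0.006,0.01)])
E
```

```text
[ 10  12  21  19 189] [255.98941799 168.43386243] [array([[0.4358, 0.0589, 0.006 ]]), array([[0.4349, 0.059 , 0.01  ]])]
```

Emit:
carry_out(
  deltas=[
    [0.1,-0.2,4,0,0,0,4],
    [0.1,-0.2,8,0,0,0,4],
    [0.1,-0.2,11.5,0,0,0,4],
    [0.1,-0.2,14,0,0,0,4],
    [0.1,-0.2,15.2,0,0,0,4],
    [0.1,-0.2,15.2,0,0,0,4],
    [0.1,-0.2,15.2,0,0,0,4],
    [0.1,-0.2,15.2,0,0,0,4],
  ],
)

```text
time: 8.07
tool_pos: [0.4416, 0.0591, 0.1765]
ee_rot: [[-0.991, 0.133, 0.006], [0.133, 0.991, 0.006], [-0.005, 0.007, -1.0]]
wrist_force: [0.2, -0.9, 1.1]
opening: 0.469
```

```bash
python3 w.py w7 0.017 0; python3 g.py 0.44 0.057 0.1765 172
```

```text
0.017 [257.8 259.7]
0.0 [257.9 243.4]
t cm [ 0.15 -0.2   0.03] rv [0.007 0.006 0.005] now [0.4417 0.0587 0.1768] psi 172.3 t 8.1167 F [-0.1  0.3  0.5] op 0.463
```

View pics/w7.png

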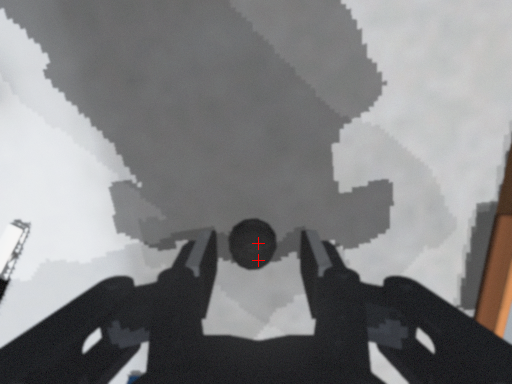

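Emit:
carry_out(
  deltas=[
    [0.3,-0.25,0.05,0,0,0,4],
    [0.3,-0.25,0.05,0,0,0,4],
    [0.3,-0.25,0.05,0,0,0,4],
    [0.3,-0.25,0.05,0,0,0,0],
    [0.3,-0.25,0.05,0,0,0,0],
    [0.3,-0.25,0.05,0,0,0,0],
    [0.3,-0.25,0.05,0,0,0,0],
    [0.3,-0.25,0.05,0,0,0,0],
    [0.3,-0.25,0.05,0,0,0,0],
    [0.3,-0.25,0.05,0,0,0,0],
  ],
  grip_force=30,
)

```text
time: 8.95
tool_pos: [0.4385, 0.0565, 0.1767]
ee_rot: [[-0.991, 0.134, 0.007], [0.134, 0.991, 0.005], [-0.007, 0.006, -1.0]]
wrist_force: [-0.8, -1.1, 6.2]
opening: 0.231
```

```bash
python3 w.py w8 0.017 0; python3 g.py 0.44 0.057 0.28 172
```

```text
0.017 [258.6 259. ]
0.0 [258.6 242.7]
t cm [ -0.2    0.13 -10.33] rv [0.006 0.007 0.005] now [0.4385 0.0565 0.1767] psi 172.3 t 9.0 F [-1.8 -0.9  6.4] op 0.237
```

View pics/w8.png

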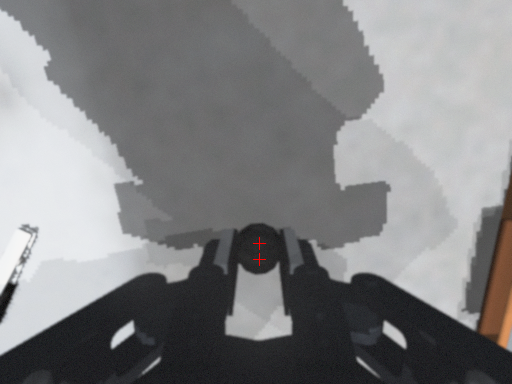

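Emit:
carry_out(
  deltas=[
    [0,0,-2,0,0,0,0],
    [0,0,-5,0,0,0,0],
    [0,0,-9,0,0,0,0],
    [0,0,-10,0,0,0,0],
    [0,0,-10,0,0,0,0],
  ],
)

```text
time: 9.42
tool_pos: [0.4389, 0.0562, 0.2795]
ee_rot: [[-0.991, 0.135, 0.013], [0.135, 0.991, 0.005], [-0.012, 0.007, -1.0]]
wrist_force: [0.1, 0.4, 0.3]
opening: 0.231
```

```bash
python3 g.py 0.4565 0.3335 0.28 172
```

```text
t cm [ 2.   27.71  0.11] rv [0.007 0.012 0.004] now [0.4389 0.0562 0.2795] psi 172.2 t 9.4167 F [0.1 0.4 0.3] op 0.231
```

Emit:
carry_out(
  deltas=[
    [0.5,4,0,0,0,0,0],
    [1,8,0,0,0,0,0],
    [1.3,12,0,0,0,0,0],
    [1.5,16,0,0.01,0.01,0,0],
    [1.8,20,0,0.01,0.01,0,0],
    [2,24,0,0.01,0.01,0,0],
    [2,26.5,0,0.01,0.01,0,0],
    [2,27.7,0,0.01,0.01,0,0],
    [2,27.7,0,0.01,0.01,0,0],
    [2,27.7,0,0.01,0.01,0,0],
    [2,27.7,0,0.01,0.01,0,0],
    [2,27.7,0,0.01,0.01,0,0],
  ],
)

```text
time: 10.42
tool_pos: [0.4569, 0.3314, 0.2806]
ee_rot: [[-0.991, 0.137, 0.002], [0.137, 0.991, -0.005], [-0.002, -0.005, -1.0]]
wrist_force: [-0.5, 0.1, 0.3]
opening: 0.231
```

```bash
python3 w.py w9 0.008; python3 g.py 0.4565 0.3335 0.1875 172
```

```text
0.008 [258.8 190.8]
t cm [0.1  0.23 9.33] rv [-0.005  0.003  0.002] now [0.457  0.3315 0.2808] psi 172.1 t 10.4667 F [0.  0.6 0.4] op 0.236
```

View pics/w9.png

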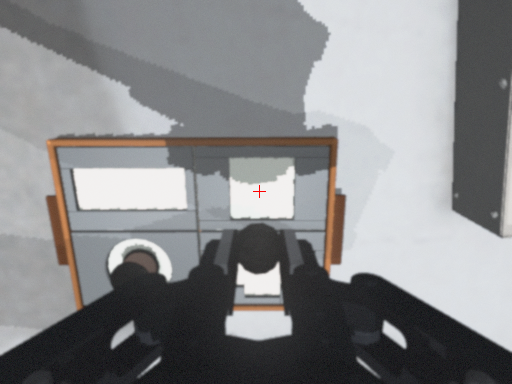

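Emit:
carry_out(
  deltas=[
    [0.2,0.25,3,0,0,0,0],
    [0.2,0.25,6,0,0,0,0],
    [0.2,0.25,8,0,0,0,0],
    [0.2,0.25,9,0,0,0,0],
    [0.2,0.25,9.3,0,0,0,0],
    [0.2,0.25,9.3,0,0,0,0],
    [0.2,0.25,9.3,0,0,0,0],
    [0.2,0.25,9.3,0,0,0,0],
  ],
)

```text
time: 11.13
tool_pos: [0.456, 0.3341, 0.1892]
ee_rot: [[-0.99, 0.138, 0.004], [0.138, 0.99, -0.004], [-0.004, -0.003, -1.0]]
wrist_force: [0.2, 0.4, -0.5]
opening: 0.234
```

Emit:
carry_out(
  deltas=[
    [0,0,0.1,0,0,0,0],
    [0,0,0.25,0,0,0,0],
    [0,0,0.25,0,0,0,0],
    [0,0,0.25,0,0,0,0],
  ],
)

```text
time: 11.47
tool_pos: [0.4561, 0.3341, 0.1869]
ee_rot: [[-0.99, 0.138, 0.004], [0.138, 0.99, -0.004], [-0.005, -0.003, -1.0]]
wrist_force: [0.2, -0.9, -0.3]
opening: 0.233
```

Emit:
carry_out(
  deltas=[
    [0,0,0,0,0,0,2.6],
    [0,0,0,0,0,0,4],
    [0,0,0,0,0,0,4],
    [0,0,0,0,0,0,4],
    [0,0,0,0,0,0,4],
    [0,0,0,0,0,0,4],
    [0,0,-2,0,0,0,4],
    [0,0,-6,0,0,0,4],
    [0,0,-10,0,0,0,4],
    [0,0,-14,0,0,0,4],
    [0,0,-14.5,0,0,0,4],
    [0,0,-14.5,0,0,0,4],
  ],
)

```text
time: 12.47
tool_pos: [0.4559, 0.3354, 0.335]
ee_rot: [[-0.99, 0.138, 0.009], [0.138, 0.99, -0.001], [-0.009, 0.001, -1.0]]
wrist_force: [0.3, 0.7, -0.7]
opening: 0.465
```

```bash
python3 w.py w10 0.008; python3 g.py 0.45 -0.074 0.33 142
```

```text
0.008 [256.6 174.2]
t cm [ -5.09 -40.54   0.39] rv [-0.     0.007  0.525] now [0.4556 0.3346 0.3327] psi 172.1 t 12.5167 F [-0.5 -0.2 -1.2] op 0.468
```

View pics/w10.png

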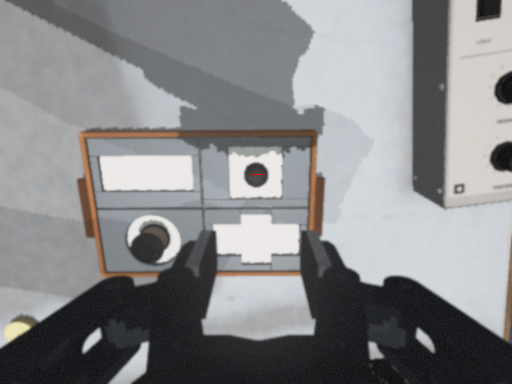

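The cap is upright in the square pocket at (256,175). Next is the clip.

Emit:
carry_out(
  deltas=[
    [-0.5,-4,0.2,0,0,0.1,3],
    [-1,-8,0.3,0,0,0.2,3],
    [-1.5,-12,0.3,0,0,0.3,3],
    [-2,-16,0.3,0,0,0.4,3],
    [-2.5,-20,0.3,0,0,0.525,3],
    [-3,-24,0.3,0,0,0.525,3],
    [-3.5,-28,0.3,0,0,0.525,3],
    [-4,-32,0.3,0,0,0.525,3],
    [-4.5,-36,0.3,0,0,0.525,3],
    [-5,-39,0.3,0,0,0.525,3],
    [-5.1,-40.5,0.3,0,0,0.525,3],
    [-5.1,-40.5,0.3,0,0,0.525,3],
    [-5.1,-40.5,0.3,0,0,0.525,3],
    [-5.1,-40.5,0.3,0,0,0.525,3],
  ],
)

```text
time: 13.68
tool_pos: [0.4499, -0.0727, 0.3299]
ee_rot: [[-0.788, 0.615, 0.005], [0.615, 0.788, -0.002], [-0.005, 0.001, -1.0]]
wrist_force: [1.1, 0.5, -0.5]
opening: 0.35
```

```bash
python3 w.py w11 0.005; python3 g.py 0.45 -0.075 0.178 142
```

```text
0.005 [258.5 175.7]
t cm [-0.09 -0.24 15.22] rv [0.001 0.005 0.002] now [ 0.45   -0.0723  0.3302] psi 142.1 t 13.7333 F [-0.6 -0.2  0.5] op 0.353
```

View pics/w11.png

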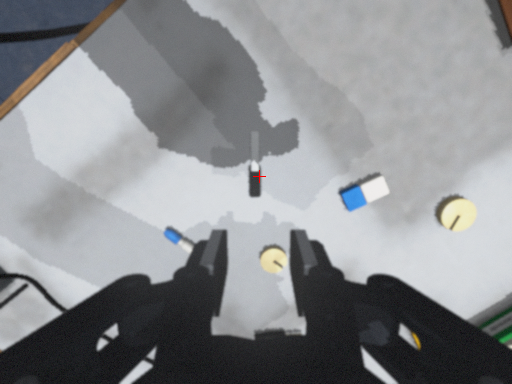

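Emit:
carry_out(
  deltas=[
    [-0.2,-0.3,4,0,0,0,3],
    [-0.2,-0.3,8,0,0,0,3],
    [-0.2,-0.3,11.5,0,0,0,3],
    [-0.2,-0.3,14,0,0,0,3],
    [-0.2,-0.3,15.2,0,0,0,3],
    [-0.2,-0.3,15.2,0,0,0,3],
    [-0.2,-0.3,15.2,0,0,0,3],
    [-0.2,-0.3,15.2,0,0,0,3],
  ],
)

```text
time: 14.4
tool_pos: [0.4511, -0.0753, 0.179]
ee_rot: [[-0.79, 0.613, 0.006], [0.613, 0.79, -0.002], [-0.006, 0.002, -1.0]]
wrist_force: [0.4, -0.1, 1.1]
opening: 0.351
```

```bash
python3 w.py w12 0.01 0; python3 g.py 0.451 -0.075 0.1775 142
```

```text
0.01 [257.4 250.5]
0.0 [257.5 241.6]
t cm [0.05 0.04 0.18] rv [0.003 0.007 0.002] now [ 0.4512 -0.0757  0.1793] psi 142.1 t 14.45 F [ 0.1  0.4 -0. ] op 0.352
```

View pics/w12.png

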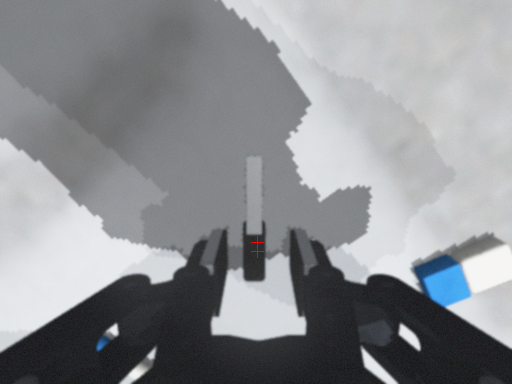

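Emit:
carry_out(
  deltas=[
    [0.3,-0.1,0.15,0,0,0,3],
    [0.3,-0.1,0.2,0,0,0,3],
    [0.3,-0.1,0.2,0,0,0,0],
    [0.3,-0.1,0.2,0,0,0,0],
    [0.3,-0.1,0.2,0,0,0,0],
    [0.3,-0.1,0.2,0,0,0,0],
    [0.3,-0.1,0.2,0,0,0,0],
    [0.3,-0.1,0.2,0,0,0,0],
    [0.3,-0.1,0.2,0,0,0,0],
  ],
  grip_force=30,
)

```text
time: 15.2
tool_pos: [0.4483, -0.0747, 0.1779]
ee_rot: [[-0.789, 0.614, 0.007], [0.614, 0.789, -0.003], [-0.008, 0.002, -1.0]]
wrist_force: [-0.9, 0.3, 6.7]
opening: 0.118
```

Emit:
carry_out(
  deltas=[
    [0,0,-2,0,0,0,0],
    [0,0,-5,0,0,0,0],
    [0,0,-9,0,0,0,0],
    [0,0,-10,0,0,0,0],
    [0,0,-10,0,0,0,0],
  ],
)

```text
time: 15.62
tool_pos: [0.4486, -0.0746, 0.2809]
ee_rot: [[-0.789, 0.614, 0.014], [0.614, 0.789, -0.004], [-0.013, 0.005, -1.0]]
wrist_force: [-0.1, 0.5, -0.0]
opening: 0.112
```

```bash
python3 w.py w13 0.11; python3 g.py 0.4425 0.2325 0.28 82
```

```text
0.11 [256.1 246.2]
t cm [19.31 23.9  -0.22] rv [0.009 0.008 1.048] now [ 0.4479 -0.0748  0.2792] psi 142.1 t 15.6667 F [-0.2 -0.3 -0.2] op 0.111
```

View pics/w13.png

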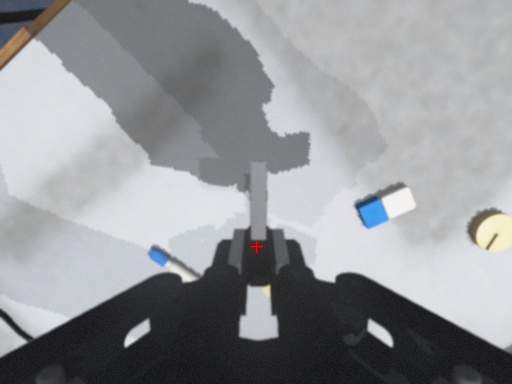

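```bash
python3 g.py 0.4416 0.226 0.28 82
```

```text
t cm [18.99 23.34 -0.21] rv [0.009 0.008 1.048] now [ 0.4479 -0.0748  0.2792] psi 142.1 t 15.6667 F [-0.2 -0.3 -0.2] op 0.111
```

Emit:
carry_out(
  deltas=[
    [2.5,3.1,-0.1,0,0,0.12,0],
    [5,6.2,-0.2,0,0,0.24,0],
    [7.5,9.3,-0.2,0,0,0.36,0],
    [10,12.4,-0.2,0,0,0.48,0],
    [12.5,15.4,-0.2,0,0,0.6,0],
    [15,18.5,-0.2,0,0,0.72,0],
    [17.2,21.2,-0.2,0,0,0.84,0],
    [18.4,22.7,-0.2,0.01,0.01,0.95,0],
    [19,23.3,-0.2,0.01,0.01,1.05,0],
    [19,23.3,-0.2,0.01,0.01,1.05,0],
    [19,23.3,-0.2,0.01,0.01,1.05,0],
    [19,23.3,-0.2,0.01,0.01,1.05,0],
    [19,23.3,-0.2,0.01,0.01,1.05,0],
  ],
)

```text
time: 16.75
tool_pos: [0.4411, 0.2251, 0.279]
ee_rot: [[0.14, 0.99, -0.003], [0.99, -0.14, 0.0], [-0.0, -0.003, -1.0]]
wrist_force: [-0.5, -0.3, 0.2]
opening: 0.113
```

```bash
python3 w.py w14 0.008; python3 g.py 0.4416 0.226 0.187 82
```

```text
0.008 [257.6 191.6]
t cm [0.11 0.04 9.22] rv [-0.002 -0.    -0.001] now [0.4413 0.225  0.2792] psi 81.9 t 16.8 F [ 0.8 -0.2  0.2] op 0.11
```

View pics/w14.png

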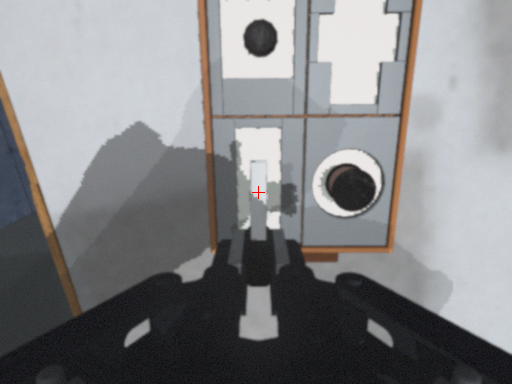

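Emit:
carry_out(
  deltas=[
    [0.1,0,3,0,0,0,0],
    [0.1,0,6,0,0,0,0],
    [0.1,0,8,0,0,0,0],
    [0.1,0,9,0,0,0,0],
    [0.1,0,9.2,0,0,0,0],
    [0.1,0,9.2,0,0,0,0],
    [0.1,0,9.2,0,0,0,0],
    [0.1,0,9.2,0,0,0,0],
  ],
)

```text
time: 17.47
tool_pos: [0.4416, 0.2259, 0.1878]
ee_rot: [[0.141, 0.99, -0.001], [0.99, -0.141, 0.001], [0.001, -0.001, -1.0]]
wrist_force: [0.0, -0.3, 0.1]
opening: 0.112
```

```bash
python3 w.py w15 0.013; python3 g.py 0.4416 0.226 0.1865 82
```

```text
0.013 [256.6 245.1]
t cm [ 0.   -0.    0.13] rv [-0.001 -0.001 -0.002] now [0.4416 0.226  0.1878] psi 81.9 t 17.5167 F [0.7 0.1 0.1] op 0.112
```

View pics/w15.png

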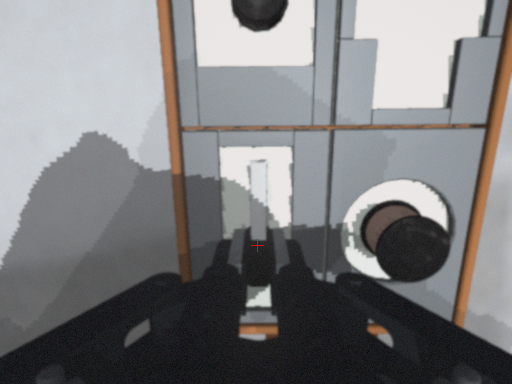

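Emit:
carry_out(
  deltas=[
    [0,0,0.1,0,0,0,0],
    [0,0,0.1,0,0,0,0],
    [0,0,0.1,0,0,0,1.8],
    [0,0,0.1,0,0,0,2.5],
    [0,0,0.1,0,0,0,2.5],
    [0,0,0.1,0,0,0,2.5],
    [0,0,0.1,0,0,0,2.5],
    [0,0,0.1,0,0,0,2.5],
    [0,0,-2,0,0,0,2.5],
    [0,0,-6,0,0,0,2.5],
    [0,0,-10,0,0,0,2.5],
    [0,0,-14,0,0,0,2.5],
    [0,0,-14.5,0,0,0,2.5],
    [0,0,-14.5,0,0,0,2.5],
  ],
)

```text
time: 18.68
tool_pos: [0.4425, 0.2263, 0.3358]
ee_rot: [[0.141, 0.99, 0.004], [0.99, -0.141, 0.003], [0.004, 0.004, -1.0]]
wrist_force: [0.4, 0.2, -0.1]
opening: 0.298
```

```bash
python3 w.py w16 0.008; python3 g.py 0.603 -0.1695 0.33 57
```

```text
0.008 [256.  176.7]
t cm [-36.85  21.52   0.33] rv [ 0.001 -0.002  0.434] now [0.4419 0.2257 0.3337] psi 81.9 t 18.7333 F [-0.2 -0.5 -0.8] op 0.293
```

View pics/w16.png

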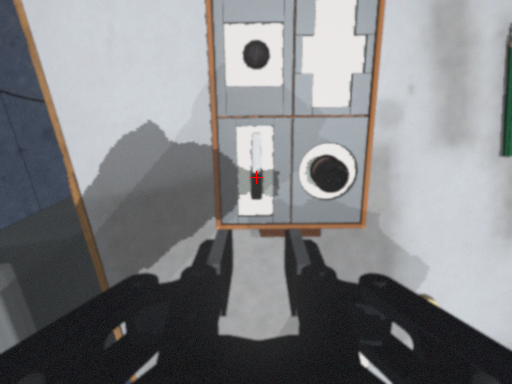

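The clip lies in the slot (rows 130–199 of the slot's 126–214, column 256). Last is the plug.

Emit:
carry_out(
  deltas=[
    [-3.5,2,0.3,0,0,0.1,3],
    [-7,4,0.3,0,0,0.2,3],
    [-10.5,6,0.3,0,0,0.3,3],
    [-14,8,0.3,0,0,0.434,3],
    [-17.5,10,0.3,0,0,0.434,3],
    [-21,12,0.3,0,0,0.434,3],
    [-24.5,14.2,0.3,0,0,0.434,3],
    [-28,16.3,0.3,0,0,0.434,3],
    [-31.5,18.4,0.3,0,0,0.434,3],
    [-34.5,20.1,0.3,0,0,0.434,3],
    [-36.4,21.2,0.3,0,0,0.434,3],
    [-36.9,21.5,0.3,0,0,0.434,3],
    [-36.9,21.5,0.3,0,0,0.434,3],
    [-36.9,21.5,0.3,0,0,0.434,3],
  ],
)

```text
time: 19.9
tool_pos: [0.6022, -0.1688, 0.3284]
ee_rot: [[0.544, 0.839, -0.002], [0.839, -0.544, 0.003], [0.002, -0.003, -1.0]]
wrist_force: [-0.4, 0.6, 0.5]
opening: 0.352
```

```bash
python3 w.py w17 0.005; python3 g.py 0.603 -0.1695 0.178 57
```

```text
0.005 [257.2 175.8]
t cm [-0.11  0.18 15.09] rv [-0.003 -0.002  0.002] now [ 0.6023 -0.168   0.3289] psi 57.1 t 19.95 F [-0.8  0.6 -0.7] op 0.353
```

View pics/w17.png

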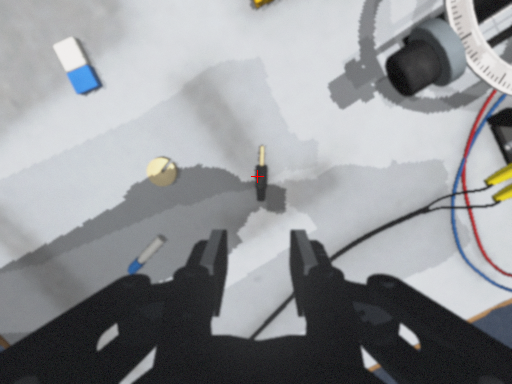

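Emit:
carry_out(
  deltas=[
    [-0.3,0.3,4,0,0,0,3],
    [-0.3,0.3,8,0,0,0,3],
    [-0.3,0.3,11.5,0,0,0,3],
    [-0.3,0.3,14,0,0,0,3],
    [-0.3,0.3,15,0,0,0,3],
    [-0.3,0.3,15,0,0,0,3],
    [-0.3,0.3,15,0,0,0,3],
    [-0.3,0.3,15,0,0,0,3],
  ],
)

```text
time: 20.62
tool_pos: [0.604, -0.1712, 0.181]
ee_rot: [[0.542, 0.84, 0.002], [0.84, -0.542, 0.003], [0.003, 0.0, -1.0]]
wrist_force: [0.8, 0.3, 0.3]
opening: 0.351
```

```bash
python3 w.py w18 0.01 0; python3 g.py 0.602 -0.17 0.178 57
```

```text
0.01 [257.1 249.6]
0.0 [257.2 240.8]
t cm [ 0.02 -0.24  0.32] rv [ 0.001 -0.003  0.003] now [ 0.604  -0.1715  0.1812] psi 57.2 t 20.6667 F [ 0.1 -0.4  0.7] op 0.352
```

View pics/w18.png

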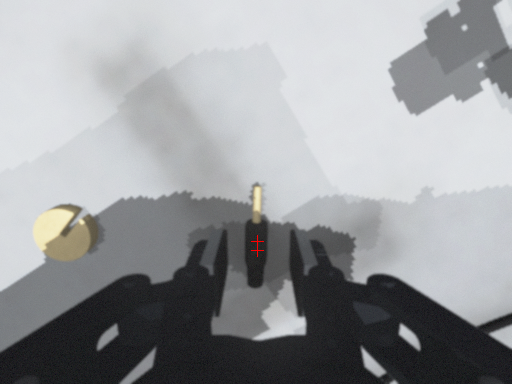

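Emit:
carry_out(
  deltas=[
    [0,0,0.2,0,0,0,3],
    [0,0,0.35,0,0,0,3],
    [0,0,0.35,0,0,0,3],
    [0,0,0.35,0,0,0,0],
    [0,0,0.35,0,0,0,0],
    [0,0,0.35,0,0,0,0],
    [0,0,0.35,0,0,0,0],
    [0,0,0.35,0,0,0,0],
    [0,0,0.35,0,0,0,0],
    [0,0,0.35,0,0,0,0],
  ],
  grip_force=30,
)

```text
time: 21.5
tool_pos: [0.6041, -0.1716, 0.178]
ee_rot: [[0.543, 0.84, 0.003], [0.84, -0.543, 0.002], [0.003, 0.001, -1.0]]
wrist_force: [-0.7, 0.6, 5.4]
opening: 0.115
```

Emit:
carry_out(
  deltas=[
    [0,0,-2,0,0,0,0],
    [0,0,-5,0,0,0,0],
    [0,0,-9,0,0,0,0],
    [0,0,-10.5,0,0,0,0],
    [0,0,-10.5,0,0,0,0],
  ],
)

```text
time: 21.92
tool_pos: [0.6052, -0.1721, 0.2875]
ee_rot: [[0.543, 0.84, 0.01], [0.84, -0.543, 0.001], [0.006, 0.008, -1.0]]
wrist_force: [0.2, 0.5, 0.6]
opening: 0.118
```

```bash
python3 w.py w19 0.11; python3 g.py 0.523 0.320 0.285 82
```

```text
0.11 [254.  244.4]
t cm [ 3.691e+01 -3.353e+01  2.000e-02] rv [ 0.006 -0.004 -0.434] now [ 0.6044 -0.172   0.285 ] psi 57.1 t 21.9667 F [-1.2  1.  -0.9] op 0.115
```

View pics/w19.png

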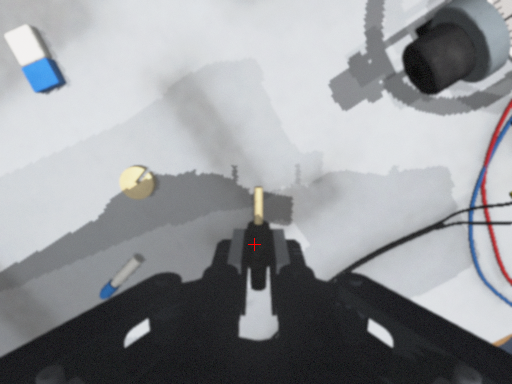

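Emit:
carry_out(
  deltas=[
    [3,-2.7,0,0,0,0,0],
    [6,-5.4,0,0,0,-0.05,0],
    [9,-8.1,0,0,0,-0.1,0],
    [12,-10.8,0,0,0,-0.15,0],
    [15,-13.5,0,0,0,-0.2,0],
    [18,-16.3,0,0,0,-0.25,0],
    [21,-19,0,0,0,-0.3,0],
    [24,-21.7,0,0,0,-0.35,0],
    [27,-24.5,0,0,0,-0.4,0],
    [30,-27.2,0,0,0,-0.434,0],
    [33,-30,0,0,0,-0.434,0],
    [35.4,-32.1,0,0,0,-0.434,0],
    [36.9,-33.5,0,0,0,-0.434,0],
    [36.9,-33.5,0,0,0,-0.434,0],
    [36.9,-33.5,0,0,0,-0.434,0],
    [36.9,-33.5,0,0,0,-0.434,0],
  ],
)

```text
time: 23.3
tool_pos: [0.5232, 0.3186, 0.2835]
ee_rot: [[0.14, 0.99, 0.005], [0.99, -0.14, -0.001], [-0.0, 0.005, -1.0]]
wrist_force: [-0.3, 0.2, -0.5]
opening: 0.12
```

```bash
python3 w.py w20 0.008; python3 g.py 0.523 0.320 0.187 82
```

```text
0.008 [258.1 190.6]
t cm [ 0.17 -0.13  9.69] rv [ 0.005 -0.    -0.002] now [0.5236 0.3181 0.2839] psi 81.9 t 23.35 F [ 0.2  0.3 -0. ] op 0.119
```

View pics/w20.png

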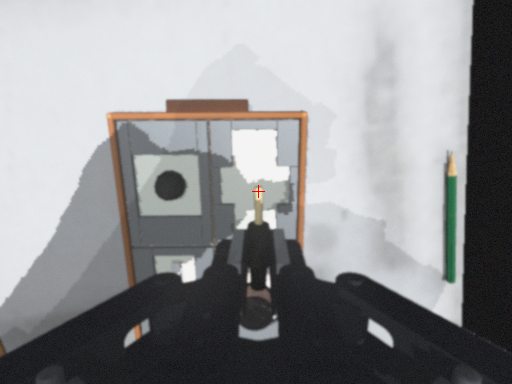

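Emit:
carry_out(
  deltas=[
    [0.15,-0.2,3,0,0,0,0],
    [0.15,-0.2,6,0,0,0,0],
    [0.15,-0.2,8.5,0,0,0,0],
    [0.15,-0.2,9.4,0,0,0,0],
    [0.15,-0.2,9.7,0,0,0,0],
    [0.15,-0.2,9.7,0,0,0,0],
    [0.15,-0.2,9.7,0,0,0,0],
    [0.15,-0.2,9.7,0,0,0,0],
  ],
)

```text
time: 24.02
tool_pos: [0.5229, 0.3195, 0.1877]
ee_rot: [[0.142, 0.99, 0.006], [0.99, -0.142, -0.0], [0.001, 0.006, -1.0]]
wrist_force: [-0.3, 1.0, 0.1]
opening: 0.112
```

```bash
python3 w.py w21 0.013; python3 g.py 0.5225 0.320 0.187 82
```

```text
0.013 [256.4 245. ]
t cm [ 0.03 -0.03  0.07] rv [ 0.006 -0.001 -0.002] now [0.5228 0.3196 0.1877] psi 81.9 t 24.0667 F [0.8 1.2 0.1] op 0.115
```

View pics/w21.png

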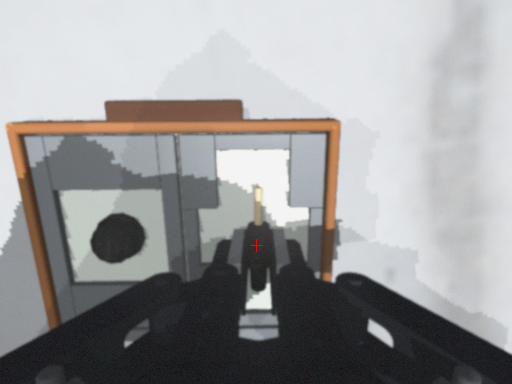

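Emit:
carry_out(
  deltas=[
    [0,-0.1,0.1,0,0,0,0],
    [0,-0.1,0.1,0,0,0,0],
    [0,-0.1,0.1,0,0,0,1.8],
    [0,-0.1,0.1,0,0,0,2.5],
    [0,-0.1,0.1,0,0,0,2.5],
    [0,-0.1,0.1,0,0,0,2.5],
    [0,-0.1,0.1,0,0,0,2.5],
    [0,-0.1,0.1,0,0,0,2.5],
    [0,-0.1,-2,0,0,0,2.5],
    [0,-0.1,-6,0,0,0,2.5],
    [0,-0.1,-10,0,0,0,2.5],
    [-3,0,-14,0,0,0,2.5],
    [-7,0,-16,0,0,0,2.5],
    [-10,0,-16,0,0,0,2.5],
    [-10,0,-16,0,0,0,2.5],
    [-10,0,-16,0,0,0,2.5],
  ],
)

```text
time: 25.4
tool_pos: [0.508, 0.218, 0.3485]
ee_rot: [[0.146, 0.989, 0.008], [0.989, -0.146, -0.001], [0.0, 0.008, -1.0]]
wrist_force: [0.8, 0.9, 0.1]
opening: 0.291
```

```bash
python3 w.py w22 0.008; python3 g.py 0.45 0 0.35 82
```

```text
0.008 [256.7 170.4]
t cm [-22.59  -2.56  -0.24] rv [ 0.007 -0.001 -0.004] now [0.5078 0.2199 0.3481] psi 81.8 t 25.45 F [-1.   0.4  0.1] op 0.295
```

View pics/w22.png

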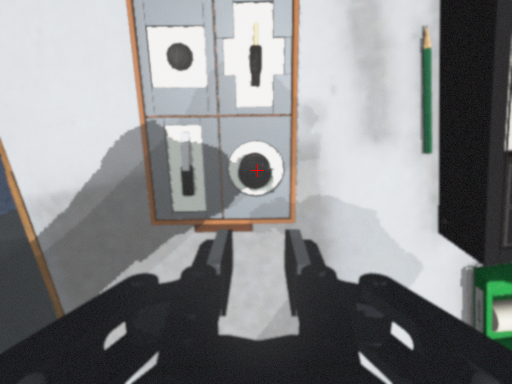

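Emit:
carry_out(
  deltas=[
    [-4,-0.5,-2,0,0,0,2.5],
    [-8,-1,-4,0,0,0,2.5],
    [-12,-1.5,-4,0,0,0,2.5],
    [-16,-2,-4,0,0,0,2.5],
    [-20,-2.5,-4,0,0,0,2.5],
    [-24,-3,-4,0,0,0,2.5],
    [-28,-3.5,-4,0,0,0,2.5],
    [-32,-4,-4,0,0,0,2.5],
    [-36,-4,-4,0,0,0,2.5],
    [-40,-4,-4,0,0,0,2.5],
    [-44,-4,-4,0,0,0,2.5],
    [-48,-4,-4,0,0,0,2.5],
    [-50,-4,-4,0,0,0,2.5],
    [-50,-4,-4,0,0,0,2.5],
    [-50,-4,-4,0,0,0,2.5],
    [-50,-4,-4,0,0,0,2.5],
  ],
)

```text
time: 26.78
tool_pos: [0.3972, -0.2677, 0.3866]
ee_rot: [[0.141, 0.99, 0.006], [0.99, -0.141, 0.001], [0.002, 0.006, -1.0]]
wrist_force: [0.3, 0.2, 0.1]
opening: 0.291
```

```bash
python3 - <<'E'
from h import *
d=optics.get_image("top"); f=d["frame"]
cv2.imwrite("pics/t23.png",cv2.resize(f[130:260,95:385],None,fx=2.7,fy=2.7,interpolation=cv2.INTER_CUBIC))
d2=optics.get_image("scene"); q=proj(d2,[0.483,0.278,0.01])[0].astype(int)
cv2.imwrite("pics/s23.png",cv2.resize(d2["frame"][q[1]-55:q[1]+50,q[0]-70:q[0]+70],None,fx=5,fy=5,interpolation=cv2.INTER_CUBIC))
cav=(0.5238,.3248),(.5102,.2231),(.4565,.3335),(.4425,.2327)
hsv=cv2.cvtColor(f,cv2.COLOR_BGR2HSV)
for n,(x,y) in zip(("plug","bobbin","cap","clip"),cav):
    u,v=proj(d,[x,y,.012])[0].astype(int); m=(hsv[v-14:v+15,u-16:u+17,2]<90).astype(np.uint8)
    k,l,st,c=cv2.connectedComponentsWithStats(m)
    for i in range(1,k):
        if st[i,4]>15:
            P=ray(d,[c[i]+[u-16,v-14]],.018)[0,:2]; print(n,st[i,4],"dark centroid",P.round(4),"off mm",((P-[x,y])*1e3).round(1))
E
```

```text
plug 63 dark centroid [0.5236 0.3159] off mm [-0.2 -8.9]
bobbin 177 dark centroid [0.5091 0.2241] off mm [-1.1  1. ]
cap 84 dark centroid [0.4587 0.3311] off mm [ 2.2 -2.4]
clip 57 dark centroid [0.442  0.2202] off mm [ -0.5 -12.5]
```

View pics/t23.png

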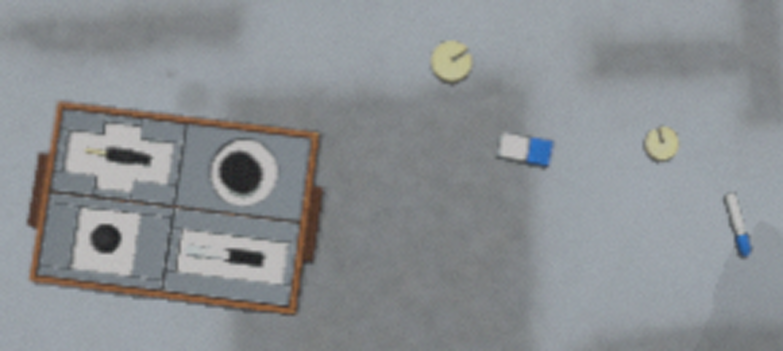

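View pics/s23.png

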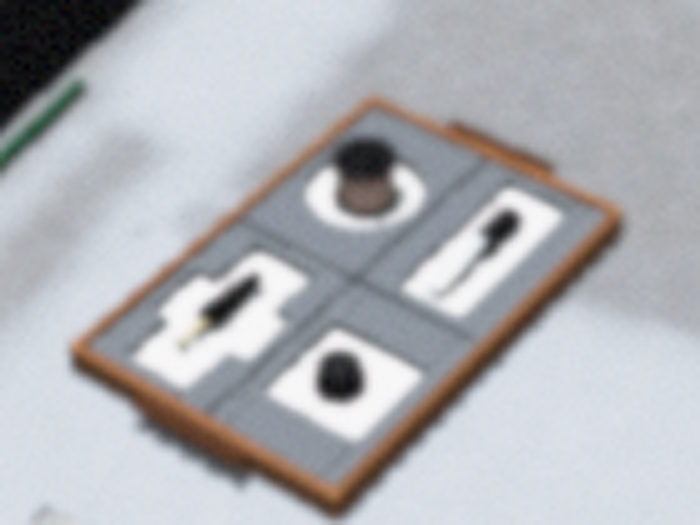

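All four parts sit in their pockets and the bystanders look unmoved. I'm handing in.

```bash
python3 -c "
from cell import arm
print(arm.hand_in()); print(arm.observe()['time'])"
```

```text
the job is handed in; nothing more can be done
None
the job is handed in; nothing more can be done
```

All four parts are back in the caddy, placed in the order asked, and the job is handed in at about 27 s of the 96 s allowed. The hand-in reported no verdict.

After the arm was clear, I checked with the top and scene cameras:

| Part | Holder | What the check showed |
|---|---|---|
| Bobbin | round pocket | upright, about 1.5 mm off centre |
| Terminal cap | square pocket | upright, about 3 mm off centre |
| Crocodile clip | plain slot | lying flat along the slot, about 3.5 mm toward the jaw end |
| Banana plug | cross-shaped pocket | lying lengthwise, within about 1 mm of centre |

- **Left alone:** the pen cartridge, both brass weights and the eraser look unmoved in the top picture; I did not measure their positions again.
- **Forces:** the highest wrist force I read was about 7 N, while closing the grip.
- **Disagreements:** the top and wrist views differed by about 3 mm on the cap, and I corrected for that before gripping. The gripper read about 27 mm on the 31 mm bobbin, but the lift and placement showed a sound hold.

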